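# Free the last swing bolt of a pressure pot

### The job

Free the last standing swing bolt of the pressure pot: back its wing nut off (counter-clockwise from above) a little at a time, just far enough to clear the worn lips of its slotted lug, feeling for when it comes free, then swing the bolt outward out of the slot and down until it is about level or lower, and leave it there. Do not spin the nut on towards the end of its thread, do not pry against the lips or lean on the lid, and leave everything else on the bench where it stands.

Things in the scene. Friction and masses are not known exactly. Their poses are not given: they have to be found in the camera images.
- nut_grip (a point): Wing nut of the one standing swing bolt; point on the bolt's axis half-way up the wings, 26 mm above the nut's flat underside. x runs along the wings, y across their parallel flats (10 mm apart), z up along the bolt. Wings: from 13 to 40 mm above the underside, 44 mm long over the tips at the top, 38 mm at the bottom.
- nut: The whole wing nut, dark steel; origin at the centre of its flat underside. Collar 19 mm across and 4 mm high, then a hub 16 mm across up to 16 mm. Counter-clockwise seen from above loosens: it climbs 1.6 mm per rad (10 mm a turn). Stiff (0.1 N m), stays as left, moved by turning only. Starts between snug and 1.7 mm off its seat; its thread ends 10.5 mm up.
- lug (a point): Centre of the nut's seat on the lid's slotted lug, on the axis of the upright bolt: the nut is seated when nut_grip is 26 mm above it. x points level from the bolt to the middle of the pot (-x is outward, the way the bolt swings). Slot 11 mm wide, open outward. About 142 mm above the bench, up to 1 mm lower where the gasket has settled.
- lid: Aluminium lid with its lugs; origin under the pot's centre, axes as lug. The lug's prongs end 14 mm outward of the bolt's axis with worn lips 2 to 4.5 mm high (not measured) that catch the nut's collar until it is about 3 to 6 mm above the seat: try by feel; raise it 8 mm at most. Lid 176 mm across, 6 mm above the seat; knob 105 mm inward of the bolt, 34 mm across, top 34 mm above the seat.
- bolt_pin (a point): Centre of the hinge pin of the standing bolt, 90 mm above the bench, between two ears on the pot's side; the pin lies level and square to the outward direction. The nut's lowest place on the bolt (underside) is 52 mm from the pin. The bolt is a steel rod 8 mm thick whose tip is 85 mm from the pin.
- bolt (a joint): Swing of the bolt about its pin, rad: 0 upright in the slot, 1.57 pointing level outward, stop at 2.0. It is stiff (about 0.11 N m) and stays wherever it is left.
- pot: Grey pressure pot, 164 mm across and 129 mm high without its lid, fixed to the bench; origin under its centre; -x points to the standing bolt, whose axis is 105 mm from the centre and which faces the robot more or less. Three more such bolts already hang down the pot's sides, at 90, 180 and 270 degrees from it.
- blank: Bystander: upright round wooden blank, 60 mm across, 60 mm high, origin under its centre.
- wax: Bystander: jar of wax, 68 mm across, 60 mm high, origin under its centre.
- gasket: Bystander: spare flat rubber ring, 90 mm across, 6 mm high, origin under its centre.
- bowl: Bystander: turned wooden bowl, 120 mm across, 55 mm high, origin under its centre.
- finish: Bystander: white bottle of finish, 60 mm across, 170 mm high, origin under its centre.
- driver: Bystander: screwdriver lying on the bench.
- centre: Bystander: steel lathe centre standing on end, 44 mm across, 95 mm high, origin under its centre.
- mallet: Bystander: wooden mallet lying on the bench.

How it is judged:
On the way, in this order (a step that is already met when the one before it is completed fails the run):
1. the wing nut is backed off at least 2.5 mm above its seat while the bolt still stands in its slot (z of nut_grip in the frame of lug above 0.0285 m and value of joint bolt below 0.25 rad), for 0.1 s.
2. the bolt is swung out of the slot to at least 1.2 rad from upright (value of joint bolt above 1.2 rad), for 0.2 s.
At the end, for the whole second after the job is handed in: The bolt is out of its slot, at least 1.2 rad (69 degrees) from upright, and at rest (value of joint bolt above 1.2 rad and velocity of joint bolt between -0.1 and 0.1 rad/s); the robot touches nothing.
It fails at once if the nut is raised more than 8 mm above its seat (z of nut_grip in the frame of lug above 0.034 m).
It fails at once if the nut, still caught, is pried or pressed against the lug with more than 25 N (contact force between nut and lid above 25 N).
It fails at once if the robot leans on the lid with more than 15 N (contact force between any of the fingers, the arm and lid above 15 N).
It fails at once if the lid is shifted by more than 1.5 mm (distance of lug from where it was at the start of the episode above 0.0015 m).
It fails at once if a bystander (blank, jar, gasket, bowl, bottle, screwdriver, centre, mallet) is moved by more than 30 mm (distance of any of blank, wax, gasket, bowl, finish, driver, centre, mallet from where it was at the start of the episode above 0.03 m).
It also fails if it takes over 72 s, if anything falls off the work surface, if the arm or the gripper's body presses on something with over 40 N, if the wrist force passes 120 N, or if a joint passes its speed limit or range.

### The arm

A 6-joint arm with a two-finger parallel gripper is mounted at the origin on the work surface. World frame = base frame: x ahead of the robot, y to its left, z up, the work surface at z = 0. Lengths are in m, angles in rad, forces in N, time in s.
With the tool pointing down it reaches from about 0.25 to 0.775 m from the base axis. Payload 8.9 kg.
Tool frame: the origin (TCP) lies between the finger pads; the fingertips stand 11 mm ahead of it and the grasp point (between the pads) lies 8 mm behind it; x points along the fingers, z is the direction in which the jaws open and shut, and the axes are right-handed (so a half turn about x gives the same grasp; the last joint's range is limited). The gripper opens to 85 mm and grips with 20 to 120 N. Pads are 22 mm wide; open, the fingers measure 114 mm over their backs; the gripper's body (76 mm by 85 mm) begins 54 mm behind the grasp point. The pads swing forward as they close: fully open they stand 13 mm farther back than shut.
Start: joints at [-1.255, 0.291, -0.153, 1.127, 0, 1.431], TCP at [0.231, -0.472, 0.242] pointing down, gripper open.
Joint ranges: [-2.52, 2.52], [-0.91, 1.74], [-1.3, 1.37], [-1.96, 2.02], [-1.52, 1.47], [-3.14, 3.14]. Speed limits (rad/s): [2.22, 2.22, 2.79, 3.14, 3.14, 3.14].

### API

Orientations are given as a unit quaternion [x, y, z, w].
In Python, from workcell import telemetry, vision, workorder gives the robot as it stands. The module is installed in compiled form; this text tells all that it offers.
- The arm moves only by the shell command python3 -m pendant 'ROWS' [FORCE]. ROWS is text: rows parted by semicolons, each of 5 numbers parted by spaces: the shift along the tool's x, y, z in mm, then the turn about the tool's x in degrees, then the gripper's target within -1 to 1 (shut at 1, half-way at 0, fully open at -1). A call has 1 to 20 rows; each row shifts and turns the commanded pose from where the row before left it, along the tool's axes as they then stand; what a row does not reach is not made up. A row lasts 1/12 s, in which the tool goes at most 41.7 mm and 7.16 degrees, less where a joint would pass 70% of its speed; a pose out of reach is approached as far as the arm can. A call is refused whole if a number of a shift passes 41.7 or a number of a turn 7.16, either way. A call with a gripper value outside its range is refused whole. The fingers move at their own pace and stop on an object; FORCE is the grip in N (left out, the last holds). Time passes only in rows, so rows that do not move let the fingers close. It gives the time, the measured TCP pose, the force and the opening at its end, in the units of the state.
- telemetry.read_state(): the state, without advancing time (a new reading comes with each control period).
- vision.camera(name): name is "side" or "top"; returns (picture, depth): 480x640x3 uint8, blue, green, red; 480x640 float32, m along the optical axis (not along the pixel's ray), 0 where there is no reading.
- vision.get_calibration(name): a dict with "fx", "fy", "cx", "cy" (pixels), "rvec" (rotation vector, rad) and "tvec" (3), from world to camera coordinates, as OpenCV has them. Camera axes: x right, y down, z forward; pixel columns grow to the right and rows downward; lengths in m; the calibration is good to about 2 mm. A picture is of the moment at which its call begins. get_calibration takes no time and is no camera call.
- workorder.close_job(): hands the job in, once; it reports no verdict.
Trained networks look in the newest picture that a camera, given by its name, has taken for a name from the list of things; names that differ only in an ending like _2 or _b are one class to them, and where a whole thing is asked for, a point or a joint stands for the part that bears it (a point fixed in the world has none). Each returns a list of dicts, best first, with "p" (0 to 1); they miss things now and then, are a little off and sometimes report something else, mostly with a low value. They report only what shows in the picture. A call takes as long as a camera call.
- vision.spot_in(camera, target): "box" ([left, top, width, height] as shares, 0 to 1, of the picture: columns of its width, rows of its height, round what is visible of it).
- vision.regions_of(camera, target): "region" (480x640 bool, what is visible of it) and "box" ([left, top, width, height] as shares, 0 to 1, of the picture: columns of its width, rows of its height, round what is visible of it).
The state is a dict: "t": time; "joint_pos": joint angles; "joint_vel": joint speeds; "joint_efforts": joint torques, N m; "position": TCP position; "eef_rot": TCP orientation; "ft_force": force on the tool from outside, world axes, zero at the start; "moment": the same for the moment, N m; "width": opening from 0.0 (shut) to 1.0 (fully open).
Only numpy, scipy, OpenCV 4.12 (cv2) and the standard library are available. Lean on these libraries where they do the work, as an engineer would, in place of code of your own. Each camera call takes 0.05 s, during which the arm holds its last target.

## Working session

There is one attempt and no reset: what is moved stays moved. The work goes in short steps, Python scripts to look and compute and a shell command to move; the robot and the scene stay as the last step left them, time stands still between calls to the robot, and variables do not carry over. Pictures are saved under pics/ and viewed, and the job is handed in when it is done.

```bash
mkdir -p pics; cat > h.py <<'E'
import numpy as np, cv2
from workcell import telemetry, vision, workorder
def calib(n):
    c=vision.get_calibration(n); R,_=cv2.Rodrigues(np.array(c["rvec"],float)); return c,R,np.array(c["tvec"],float).ravel()
def world(n,d,mask):
    c,R,t=calib(n); v,u=np.nonzero(mask&(d>0)); z=d[v,u]
    P=np.stack([(u-c["cx"])/c["fx"]*z,(v-c["cy"])/c["fy"]*z,z],1)
    return (P-t)@R, u, v
def proj(n,p):
    c,R,t=calib(n); q=R@np.array(p)+t; return c["fx"]*q[0]/q[2]+c["cx"], c["fy"]*q[1]/q[2]+c["cy"]
E
python3 - <<'E'
from h import *
for n in("side","top"):
    p,d=vision.camera(n); cv2.imwrite(f"pics/{n}0.png",p); np.save(f"{n}0.npy",d)
    c,R,t=calib(n); print(n,c["fx"],"cam at",-R.T@t, R[2])
    for k in("nut","pot"):
        for r in vision.regions_of(n,k)[:3]:
            m=r["region"]; P,u,v=world(n,d,m); print(n,k,r["p"],m.sum(),u.min(),u.max(),v.min(),v.max(),np.median(P,0),P.min(0),P.max(0))
s=telemetry.read_state(); print(s)
E
```

```text
side 499.1601730251904 cam at [0.55847228 0.8183634  0.9811426 ] [ 0.01034462 -0.70491027 -0.70922105]
side pot 0.84 5202 254 338 182 270 [ 0.63153409 -0.06378504  0.14367467] [ 0.52907971 -0.34288159 -0.00170979] [ 0.7577573  -0.01023131  0.18682161]
top 525.4508203116266 cam at [ 0.36813133 -0.01707429  1.30245371] [ 0.18030953 -0.00877909 -0.98357074]
top nut 0.37 1978 450 499 294 343 [ 0.42792695 -0.4077176   0.02772768] [ 0.3698056  -0.45763368 -0.00541161] [ 0.49025439 -0.33910631  0.06312237]
top pot 0.71 5851 313 407 177 268 [ 0.62920791 -0.11875154  0.14464313] [ 0.52819946 -0.25221579 -0.00798486] [ 0.78646734 -0.01410595  0.18567804]
{'t': 0.3, 'joint_pos': array([-1.25531356e+00,  2.90941131e-01, -1.53602485e-01,  1.12668921e+00,
        2.32965708e-05,  1.43150118e+00]), 'joint_vel': array([-8.67790408e-05, -2.60043650e-03,  1.79078291e-03,  1.23129126e-03,
       -7.43941114e-04,  1.79968524e-03]), 'joint_efforts': array([ 1.70491717e-04, -5.36558175e+01,  3.31192911e+01,  9.02433676e-03,
       -9.96896483e-05, -8.87328952e-06]), 'position': array([ 0.23058836, -0.471519  ,  0.24210409]), 'eef_rot': array([ 0.37451734,  0.5999594 , -0.37430651,  0.59973337]), 'ft_force': array([0.60530447, 0.00390422, 0.64580616]), 'moment': array([-0.05346469,  0.01343666,  0.00522276]), 'width': 0.9987509047105125}
```

View pics/side0.png

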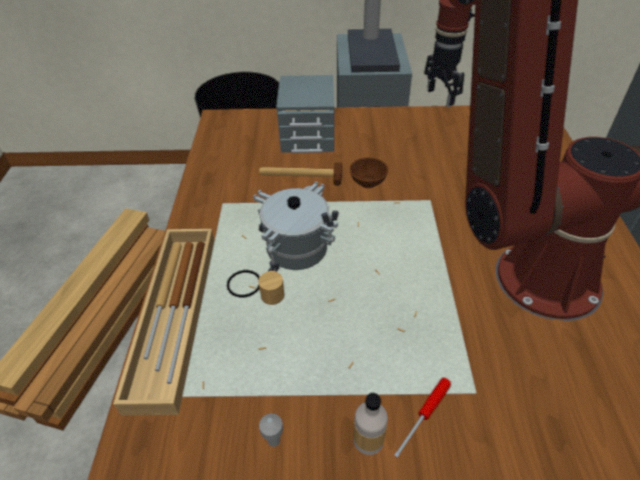

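View pics/top0.png

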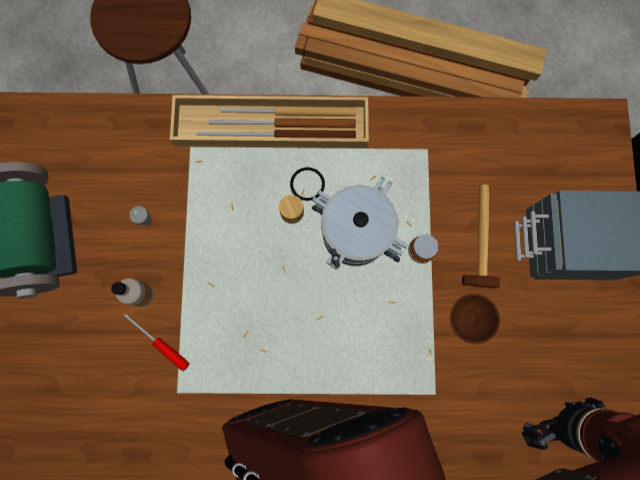

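```bash
python3 - <<'E'
import cv2
a=cv2.imread("pics/side0.png")[165:285,240:360]; b=cv2.imread("pics/top0.png")[165:285,300:420]
cv2.imwrite("pics/z0.png",cv2.hconcat([cv2.resize(x,(400,400),interpolation=cv2.INTER_CUBIC) for x in(a,b)]))
E
```

```text
(no output)
```

View pics/z0.png

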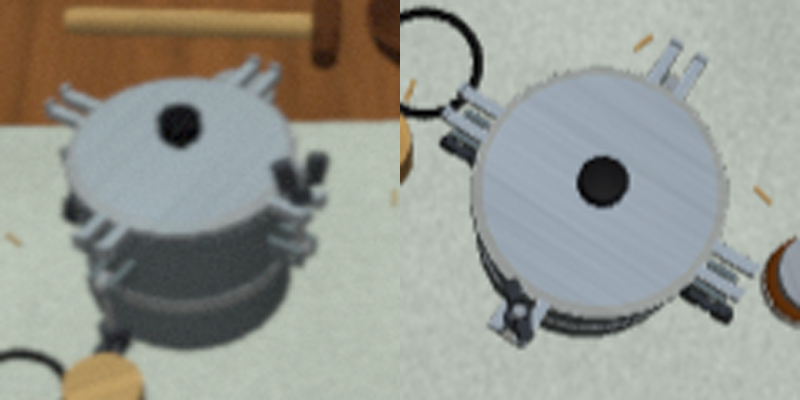

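```bash
cat > m.py <<'E'
from h import *
for n in("top","side"):
    d=np.load(f"{n}0.npy"); img=cv2.imread(f"pics/{n}0.png")
    P,u,v=world(n,d,np.ones_like(d,bool))
    near=(np.hypot(P[:,0]-.63,P[:,1]+.1)<.14)
    lid=near&(P[:,2]>.141)&(P[:,2]<.156)
    m=np.zeros(d.shape,np.uint8); m[v[lid],u[lid]]=1
    k,l,st,ce=cv2.connectedComponentsWithStats(cv2.morphologyEx(m,cv2.MORPH_OPEN,np.ones((9,9))))
    i=1+np.argmax(st[1:,4]); q=P[lid&(l[v,u]==i)]
    hull=cv2.convexHull(q[:,:2].astype(np.float32)); (c,r)=cv2.minEnclosingCircle(hull)
    print(n,"lid z",np.median(q[:,2]),"enc",c,r,"mean",q.mean(0),(q.min(0)+q.max(0))/2)
    kn=near&(P[:,2]>.168)&(np.hypot(P[:,0]-c[0],P[:,1]-c[1])<.03); print("knob",P[kn].mean(0),kn.sum())
    c=q.mean(0)
    g=img[v,u].astype(int).sum(1)
    nt=near&(P[:,2]>.15)&(np.hypot(P[:,0]-c[0],P[:,1]-c[1])>.075)&(g<330)
    N=P[nt]; print("nut",len(N),np.median(N,0),(N.min(0)+N.max(0))/2,u[nt].mean(),v[nt].mean())
    for a in zip(np.round(N*1000).astype(int).tolist(),u[nt],v[nt],g[nt]): print(*a,end=' | ')
    print()
E
python3 m.py
```

```text
top lid z 0.14588420158631316 enc (0.6375913619995117, -0.12078617513179779) 0.08441747725009918 mean [ 0.62129739 -0.1178497   0.14594869] [ 0.62598062 -0.12078872  0.14725217]
knob [ 0.63638862 -0.11963956  0.17449751] 180
nut 95 [ 0.54714941 -0.06310547  0.1785781 ] [ 0.54823695 -0.0633183   0.16892418] 334.7894736842105 258.18947368421055
[568, -57, 178] 332 249 174 | [568, -59, 178] 333 249 167 | [568, -61, 181] 334 249 178 | [568, -63, 178] 335 249 276 | [567, -55, 173] 331 250 136 | [565, -57, 181] 332 250 164 | [566, -59, 179] 333 250 167 | [566, -61, 179] 334 250 166 | [566, -63, 179] 335 250 196 | [564, -55, 176] 331 251 135 | [564, -57, 179] 332 251 157 | [563, -59, 180] 333 251 165 | [564, -61, 178] 334 251 168 | [563, -63, 180] 335 251 180 | [563, -55, 168] 331 252 109 | [562, -57, 178] 332 252 151 | [562, -59, 178] 333 252 167 | [561, -61, 182] 334 252 173 | [561, -63, 182] 335 252 182 | [562, -65, 178] 336 252 282 | [563, -55, 159] 331 253 92 | [559, -57, 178] 332 253 118 | [558, -59, 184] 333 253 169 | [558, -61, 184] 334 253 171 | [559, -65, 183] 336 253 166 | [557, 
[... 6175 characters left out ...]
 221 178 | [544, -58, 159] 332 221 219 | [563, -55, 159] 324 222 211 | [561, -54, 160] 325 222 170 | [558, -58, 156] 326 222 159 | [556, -63, 151] 327 222 129 | [554, -58, 156] 328 222 125 | [551, -58, 156] 329 222 141 | [549, -53, 161] 330 222 137 | [546, -53, 160] 331 222 148 | [544, -57, 157] 332 222 184 | [541, -59, 154] 333 222 329 | [556, -60, 150] 327 223 151 | [554, -60, 151] 328 223 113 | [551, -56, 154] 329 223 120 | [549, -56, 155] 330 223 126 | [546, -54, 156] 331 223 131 | [544, -57, 153] 332 223 167 | [556, -57, 151] 327 224 162 | [554, -57, 150] 328 224 137 | [551, -56, 151] 329 224 121 | [549, -53, 154] 330 224 126 | [546, -54, 153] 331 224 133 | [544, -57, 150] 332 224 152 |
```

```bash
python3 - <<'E'
from h import *
from scipy.optimize import minimize
def hull_mask(n,parts,S):
    m=np.zeros((480*S,640*S),np.uint8)
    for pts in parts:
        q=np.array([proj(n,p) for p in pts]); q=((q+.5)*S-.5)
        cv2.fillConvexPoly(m,cv2.convexHull(np.round(q).astype(np.int32)),1)
    return m
def model(x,y,z,a):
    c,s=np.cos(a),np.sin(a); parts=[]
    def T(l): return [(x+c*p-s*q,y+s*p+c*q,z+h) for p,q,h in l]
    for sg in(1,-1):
        parts.append(T([(sg*r,w,h) for r,h in((4,.0),) for w in (0,)] if 0 else [(sg*r,w,h) for (r,h) in((.008,.013),(.019,.013),(.022,.040),(.012,.040)) for w in(-.005,.005)]))
    parts.append(T([(r*np.cos(t),r*np.sin(t),h) for t in np.linspace(0,6.28,20) for r,h in((.008,0),(.008,.016))]))
    return parts
S=6
obs={}
for n in("top","side"):
    d=np.load(f"{n}0.npy"); img=cv2.imread(f"pics/{n}0.png").astype(int).sum(2)
    P,u,v=world(n,d,np.ones_like(d,bool)); W=np.zeros(d.shape+(3,)); W[v,u]=P
    g=np.clip((460-img)/300.,0,1)
    m=(np.hypot(W[...,0]-.549,W[...,1]+.062)<.03)&(W[...,2]>.152)
    obs[n]=np.where(m,g,0); 
def f(p,ns=("top","side")):
    e=0
    for n in ns:
        r=cv2.resize(hull_mask(n,model(p[0],p[1],p[2],p[3]),S).astype(np.float32),(640,480),interpolation=cv2.INTER_AREA)
        e+=((r-obs[n])**2)[190:290,300:360].sum()
    return e
for ns in(("top","side"),("top",),("side",)):
  best=min((minimize(f,[.549,-.063,.142,a],args=(ns,),method="Nelder-Mead",options=dict(initial_simplex=np.array([.549,-.063,.142,a])+np.array([[0,0,0,0],[.004,0,0,0],[0,.004,0,0],[0,0,.004,0],[0,0,0,.2]]))) for a in(-.6,-.3,0)),key=lambda r:r.fun)
  print(ns,best.x,best.fun, np.degrees(best.x[3]))
from scipy.spatial.transform import Rotation as Rr
s=telemetry.read_state(); print(Rr.from_quat(s["eef_rot"]).as_matrix().round(3))
E
```

```text
Traceback (most recent call last):
  File "h.py", line 10, in proj
    c,R,t=calib(n); q=R@np.array(p)+t; return c["fx"]*q[0]/q[2]+c["cx"], c["fy"]*q[1]/q[2]+c["cy"]
          ~~~~~^^^
  File "h.py", line 4, in calib
    c=vision.get_calibration(n); R,_=cv2.Rodrigues(np.array(c["rvec"],float)); return c,R,np.array(c["tvec"],float).ravel()
ValueError: time passes only in moves, steps and waits
```

```bash
python3 - <<'E'
s=open('h.py').read().replace("def calib","import functools\n@functools.lru_cache\ndef calib"); open('h.py','w').write(s)
E
cat > fit.py <<'E'
from h import *
from scipy.optimize import minimize
def hull_mask(n,parts,S):
    m=np.zeros((480*S,640*S),np.uint8)
    for pts in parts:
        q=np.array([proj(n,p) for p in pts]); q=((q+.5)*S-.5)
        cv2.fillConvexPoly(m,cv2.convexHull(np.round(q).astype(np.int32)),1)
    return m
def model(x,y,z,a):
    c,s=np.cos(a),np.sin(a); parts=[]
    def T(l): return [(x+c*p-s*q,y+s*p+c*q,z+h) for p,q,h in l]
    for sg in(1,-1):
        parts.append(T([(sg*r,w,h) for (r,h) in((.008,.013),(.019,.013),(.022,.040),(.012,.040)) for w in(-.005,.005)]))
    parts.append(T([(r*np.cos(t),r*np.sin(t),h) for t in np.linspace(0,6.28,20) for r,h in((.008,0),(.008,.016))]))
    return parts
S=6
obs={}
for n in("top","side"):
    d=np.load(f"{n}0.npy"); img=cv2.imread(f"pics/{n}0.png").astype(int).sum(2)
    P,u,v=world(n,d,np.ones_like(d,bool)); W=np.zeros(d.shape+(3,)); W[v,u]=P
    g=np.clip((460-img)/300.,0,1)
    m=(np.hypot(W[...,0]-.549,W[...,1]+.062)<.03)&(W[...,2]>.152)
    obs[n]=np.where(m,g,0)
def f(p,ns=("top","side")):
    e=0
    for n in ns:
        r=cv2.resize(hull_mask(n,model(*p),S).astype(np.float32),(640,480),interpolation=cv2.INTER_AREA)
        e+=((r-obs[n])**2)[190:290,300:360].sum()
    return e
for ns in(("top","side"),("top",),("side",)):
  best=min((minimize(f,[.549,-.063,.142,a],args=(ns,),method="Nelder-Mead",options=dict(maxfev=150,initial_simplex=np.array([.549,-.063,.142,a])+np.array([[0,0,0,0],[.004,0,0,0],[0,.004,0,0],[0,0,.004,0],[0,0,0,.2]]))) for a in(-.6,-.2)),key=lambda r:r.fun)
  print(ns,best.x,best.fun, np.degrees(best.x[3]))
E
python3 fit.py; python3 - <<'E'
from h import *
from scipy.spatial.transform import Rotation as Rr
s=telemetry.read_state(); print(s['t'],Rr.from_quat(s["eef_rot"]).as_matrix().round(3))
E
```

```text
('top', 'side') [ 0.54776282 -0.06412924  0.14704353  0.30956238] 73.90554223490253 17.73661808651361
('top',) [ 0.54967066 -0.06448311  0.13582885  0.26389962] 19.061349390085702 15.120334618937683
('side',) [ 0.54779198 -0.06990161  0.141768    0.61172143] 40.19743355227831 35.04905642563032
0.3 [[-0.     0.898  0.439]
 [ 0.     0.439 -0.898]
 [-1.     0.    -0.   ]]
```

```bash
python3 -m pendant '0 29 -14 0 0; 0 29 -14 0 0; 0 29 -14 0 0; 0 29 -14 0 0; 0 29 -14 0 0; 0 29 -14 0 0; 0 29 -14 0 0; 0 29 -14 0 0; 0 29 -14 0 0; 0 29 -14 0 0; 0 29 -14 0 0; 0 29 -14 0 0; 0 29 -14 0 0; 0 29 -14 0 0; 0 29 -14 0 0; 0 30 -16 0 0; 0 0 0 4.5 0; 0 0 0 4.5 0; 0 0 0 0 0; 0 0 0 0 0' 25
cat > st.py <<'E'
from h import *
from scipy.spatial.transform import Rotation as Rr
import sys
s=telemetry.read_state(); M=Rr.from_quat(s["eef_rot"]).as_matrix()
print("t",s["t"],"pos",s["position"].round(4),"yawz",np.degrees(np.arctan2(M[1,2],M[0,2])).round(1),"q",s["joint_pos"].round(3),"F",s["ft_force"].round(2),"M",s["moment"].round(3),"w",round(float(s["width"]),3))
if len(sys.argv)>3:
    d=np.array([float(a) for a in sys.argv[1:4]])-s["position"]; print("tool shift mm",(M.T@d*1000).round(1))
E
python3 st.py .549 -.064 .2
```

```text
t: 1.97
position: [0.549, -0.0642, 0.2422]
eef_rot: [0.42, 0.569, -0.42, 0.569]
ft_force: [-1.0, 0.4, -0.8]
width: 0.502
t 1.9667 pos [ 0.549  -0.0642  0.2422] yawz -72.8 q [-0.249  0.344 -0.078  1.149 -0.     2.593] F [-0.98  0.38 -0.84] M [0.026 0.02  0.005] w 0.502
tool shift mm [42.2  0.1 -0.2]
```

```bash
python3 -m pendant '10 0 0 0 0; 12 0 0 0 0; 0 0 0 0 0; 0 0 0 0 0'; cat > snap.py <<'E'
from h import *
import sys
k=sys.argv[1]; o=[]
for n,(u,v) in(("side",(270,160)),("top",(290,190))):
    p,d=vision.camera(n); np.save(f"{n}{k}.npy",d); cv2.imwrite(f"pics/{n}{k}.png",p)
    o.append(cv2.resize(p[v:v+100,u:u+100],(400,400),interpolation=cv2.INTER_CUBIC))
cv2.imwrite(f"pics/z{k}.png",cv2.hconcat(o))
E
python3 snap.py 1
```

```text
t: 2.3
position: [0.5483, -0.0645, 0.2196]
eef_rot: [0.42, 0.569, -0.42, 0.568]
ft_force: [0.2, -0.5, 0.4]
width: 0.5
```

View pics/z1.png

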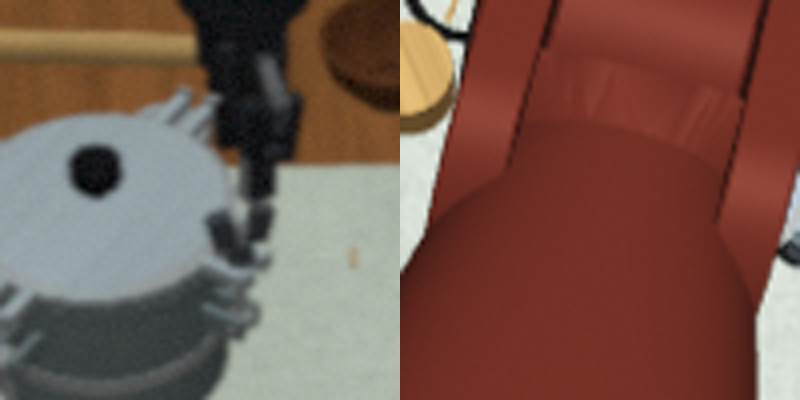

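```bash
python3 -m pendant '10 0 0 0 0; 10 0 0 0 0; 10 0 0 0 0; 8 0 0 0 0; 0 0 0 0 0; 0 0 0 0 0' ; python3 -m pendant '5 0 0 0 0; 5 0 0 0 0;3 0 0 0 0; 0 0 0 0 0;0 0 0 0 0' ; python3 st.py .549 -.064 .168
```

```text
t: 2.9
position: [0.5486, -0.0642, 0.1815]
eef_rot: [0.42, 0.569, -0.42, 0.568]
ft_force: [-0.1, 0.0, -0.1]
width: 0.501
t: 3.32
position: [0.5489, -0.0643, 0.1691]
eef_rot: [0.42, 0.569, -0.42, 0.569]
ft_force: [-0.7, 0.3, -0.6]
width: 0.502
t 3.3167 pos [ 0.5489 -0.0643  0.1691] yawz -72.9 q [-0.249  0.394 -0.203  0.974  0.     2.595] F [-0.7   0.33 -0.64] M [-0.041  0.012 -0.025] w 0.502
tool shift mm [ 1.1  0.1 -0.3]
```

Now close gradually, watching for lateral force.

```bash
python3 -m pendant '1 0 0 0 0.5; 0 0 0 0 0.5; 0 0 0 0 0.5;0 0 0 0 0.6; 0 0 0 0 0.6' 20; python3 -m pendant '0 0 0 0 0.7; 0 0 0 0 0.7; 0 0 0 0 0.7;0 0 0 0 0.7'; python3 -m pendant '0 0 0 0 1; 0 0 0 0 1; 0 0 0 0 1; 0 0 0 0 1'; python3 st.py;  python3 snap.py 2
```

```text
t: 3.73
position: [0.549, -0.0641, 0.1684]
eef_rot: [0.42, 0.569, -0.42, 0.569]
ft_force: [0.1, 2.0, -0.3]
width: 0.205
t: 4.07
position: [0.5489, -0.0636, 0.1684]
eef_rot: [0.421, 0.569, -0.42, 0.568]
ft_force: [-1.1, 5.3, 2.0]
width: 0.154
t: 4.4
position: [0.549, -0.0636, 0.169]
eef_rot: [0.421, 0.569, -0.42, 0.569]
ft_force: [-3.2, 5.6, 8.6]
width: 0.109
t 4.4 pos [ 0.549  -0.0636  0.169 ] yawz -72.9 q [-2.480e-01  3.930e-01 -2.040e-01  9.730e-01  1.000e-03  2.595e+00] F [-3.15  5.64  8.57] M [ 1.348  0.612 -0.082] w 0.109
```

View pics/z2.png

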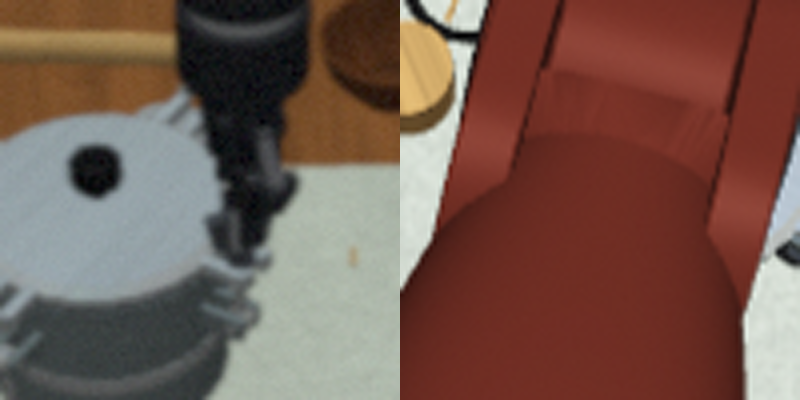

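```bash
python3 -m pendant '-0.7 0 -0.6 0 1; 0 0 0 0 1; 0 0 0 0 1';  python3 -m pendant '-0.2 0 0 -7 1; -0.2 0 0 -7 1; 0 0 0 0 1;0 0 0 0 1';python3 st.py
```

```text
t: 4.75
position: [0.5488, -0.0634, 0.1692]
eef_rot: [0.42, 0.569, -0.42, 0.569]
ft_force: [-2.2, 5.2, 4.4]
width: 0.112
t: 5.08
position: [0.5491, -0.064, 0.1696]
eef_rot: [0.349, 0.615, -0.349, 0.615]
ft_force: [-1.1, 1.9, 4.4]
width: 0.104
t 5.0833 pos [ 0.5491 -0.064   0.1696] yawz -59.2 q [-0.248  0.393 -0.203  0.974 -0.     2.355] F [-1.06  1.89  4.36] M [0.607 0.252 0.107] w 0.104
```

```bash
python3 -m pendant '-0.4 0 0 -7 1; -0.2 0 0 -7 1; -0.2 0 0 -7 1; -0.2 0 0 -7 1; 0 0 0 0 1;0 0 0 0 1';python3 st.py; python3 -m pendant '-0.2 0 0 -7 1; -0.2 0 0 -7 1; -0.2 0 0 -7 1; -0.2 0 0 -7 1; 0 0 0 0 1;0 0 0 0 1';python3 st.py
```

```text
t: 5.58
position: [0.5496, -0.0645, 0.1706]
eef_rot: [0.191, 0.68, -0.191, 0.681]
ft_force: [2.4, -2.2, 1.8]
width: 0.107
t 5.5833 pos [ 0.5496 -0.0645  0.1706] yawz -31.3 q [-2.480e-01  3.920e-01 -2.010e-01  9.760e-01 -1.000e-03  1.869e+00] F [ 2.43 -2.15  1.76] M [-0.348 -0.4    0.103] w 0.107
t: 6.08
position: [0.5499, -0.0643, 0.1715]
eef_rot: [0.021, 0.706, -0.021, 0.707]
ft_force: [4.8, -1.9, 1.5]
width: 0.108
t 6.0833 pos [ 0.5499 -0.0643  0.1715] yawz -3.4 q [-0.248  0.392 -0.2    0.977 -0.     1.382] F [ 4.78 -1.93  1.53] M [-0.543 -1.253  0.082] w 0.108
```

```bash
python3 -m pendant '0 -0.2 0.6 0 1; -0.2 0 0 -7 1; -0.2 0 0 -7 1; -0.2 0 0 -7 1; -0.2 0 0 -7 1; 0 0 0 0 1;0 0 0 0 1';python3 st.py; python3 -m pendant '-0.2 0 0 -7 1; -0.2 0 0 -7 1; -0.2 0 0 -7 1; -0.2 0 0 -7 1;-0.2 0 0 -6 1; 0 0 0 0 1;0 0 0 0 1';python3 st.py
```

```text
t: 6.67
position: [0.5507, -0.064, 0.1724]
eef_rot: [-0.152, 0.69, 0.152, 0.691]
ft_force: [7.7, -1.0, 0.9]
width: 0.109
t 6.6667 pos [ 0.5507 -0.064   0.1724] yawz 24.8 q [-0.248  0.392 -0.197  0.98   0.001  0.89 ] F [ 7.67 -1.02  0.9 ] M [-0.256 -1.702  0.126] w 0.109
t: 7.25
position: [0.5511, -0.0629, 0.1735]
eef_rot: [-0.347, 0.614, 0.348, 0.617]
ft_force: [9.3, 5.2, 0.8]
width: 0.11
t 7.25 pos [ 0.5511 -0.0629  0.1735] yawz 58.9 q [-0.247  0.391 -0.195  0.982  0.003  0.296] F [9.31 5.19 0.79] M [ 0.996 -2.088  0.094] w 0.11
```

```bash
python3 -m pendant '0 -0.5 0.9 0 1; 0 0 0 0 1;0 0 0 0 1';python3 st.py; python3 -m pendant '0 1 0 0 1; 0 0 0 0 1;0 0 0 0 1';python3 st.py;python3 -m pendant '0 1 0 0 1; 0 0 0 0 1;0 0 0 0 1';python3 st.py
```

```text
t: 7.5
position: [0.5513, -0.0627, 0.1733]
eef_rot: [-0.347, 0.615, 0.347, 0.617]
ft_force: [6.2, 3.1, 1.3]
width: 0.111
t 7.5 pos [ 0.5513 -0.0627  0.1733] yawz 58.8 q [-0.246  0.392 -0.193  0.984  0.002  0.298] F [6.16 3.13 1.34] M [ 0.524 -1.452  0.147] w 0.111
t: 7.75
position: [0.5507, -0.0624, 0.1734]
eef_rot: [-0.347, 0.615, 0.347, 0.617]
ft_force: [6.0, 2.6, 0.7]
width: 0.112
t 7.75 pos [ 0.5507 -0.0624  0.1734] yawz 58.8 q [-0.246  0.391 -0.196  0.982  0.002  0.299] F [6.02 2.58 0.72] M [ 0.335 -1.831  0.053] w 0.112
t: 8.0
position: [0.55, -0.0619, 0.1734]
eef_rot: [-0.347, 0.615, 0.347, 0.617]
ft_force: [7.5, 3.1, 1.8]
width: 0.11
t 8.0 pos [ 0.55   -0.0619  0.1734] yawz 58.8 q [-0.245  0.389 -0.198  0.981  0.002  0.299] F [7.54 3.06 1.77] M [ 0.369 -1.873  0.039] w 0.11
```

```bash
for i in 1 2 3; do python3 -m pendant '0 1 0.3 0 1; 0 0 0 0 1;0 0 0 0 1' >/dev/null ;python3 st.py;done
```

```text
t 8.25 pos [ 0.5491 -0.0613  0.1734] yawz 58.8 q [-0.244  0.388 -0.2    0.981  0.001  0.3  ] F [6.19 1.78 1.53] M [ 0.225 -1.713  0.053] w 0.113
t 8.5 pos [ 0.5483 -0.0607  0.1734] yawz 58.8 q [-0.243  0.386 -0.202  0.98   0.001  0.302] F [ 6.13 -0.1   0.81] M [ 0.005 -1.627  0.137] w 0.114
t 8.75 pos [ 0.5475 -0.0601  0.1733] yawz 58.8 q [-0.242  0.385 -0.205  0.979  0.     0.303] F [ 5.55 -0.89  1.18] M [-0.189 -1.491  0.062] w 0.108
```

```bash
for i in 1 2 3 4; do python3 -m pendant '0 1 0.1 0 1; 0 0 0 0 1;0 0 0 0 1' >/dev/null ;python3 st.py;done
```

```text
t 9.0 pos [ 0.5466 -0.0596  0.1734] yawz 58.8 q [-0.242  0.383 -0.207  0.979  0.     0.303] F [ 5.35 -0.35  1.85] M [-0.257 -1.438  0.078] w 0.111
t 9.25 pos [ 0.5458 -0.059   0.1733] yawz 58.8 q [-0.241  0.382 -0.21   0.978  0.     0.304] F [ 5.11 -0.56  1.28] M [-0.333 -1.436  0.092] w 0.113
t 9.5 pos [ 0.5451 -0.0585  0.1734] yawz 58.8 q [-0.24   0.38  -0.212  0.977  0.     0.305] F [ 5.84 -1.06  2.54] M [-0.393 -1.474  0.084] w 0.11
t 9.75 pos [ 0.5443 -0.058   0.1734] yawz 58.8 q [-0.24   0.379 -0.214  0.976 -0.     0.305] F [ 6.48 -2.19  1.99] M [-0.506 -1.522  0.041] w 0.111
```

```bash
for i in 1 2 ; do python3 -m pendant '0 1 0 0 1; 0 0 0 0 1;0 0 0 0 1' >/dev/null ;python3 st.py;done; python3 snap.py 3
```

```text
t 10.0 pos [ 0.5434 -0.0575  0.1734] yawz 58.8 q [-0.239  0.377 -0.217  0.975 -0.     0.306] F [ 6.39 -0.99  1.78] M [-0.525 -1.45   0.087] w 0.106
t 10.25 pos [ 0.5425 -0.0569  0.1733] yawz 58.8 q [-0.239  0.376 -0.219  0.974 -0.     0.307] F [ 6.06 -1.88  1.02] M [-0.544 -1.47   0.096] w 0.109
```

View pics/z3.png

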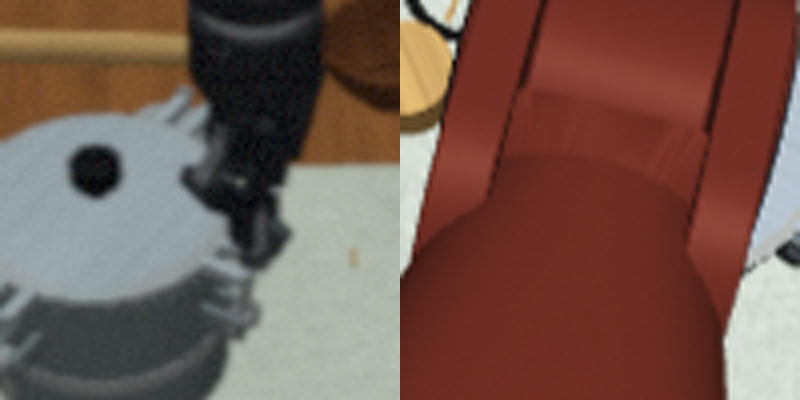

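```bash
python3 -m pendant '0 0 0 0 0.2; 0 0 0 0 0.2; 0 0 0 0 0.2;-15 0 0 0 0.2; -25 0 0 0 0.2;-25 0 0 0 0.2;-5 0 0 0 0.2; 0 0 0 0 0.2; 0 0 0 0 0.2';python3 st.py; python3 snap.py 4
```

```text
t: 11.1
position: [0.5412, -0.0566, 0.2424]
eef_rot: [-0.348, 0.616, 0.349, 0.615]
ft_force: [0.6, 0.0, -0.4]
width: 0.4
t 11.1 pos [ 0.5412 -0.0566  0.2424] yawz 59.0 q [-0.239  0.328 -0.101  1.143  0.     0.302] F [ 0.63  0.01 -0.42] M [ 0.013 -0.001 -0.029] w 0.4
```

View pics/z4.png

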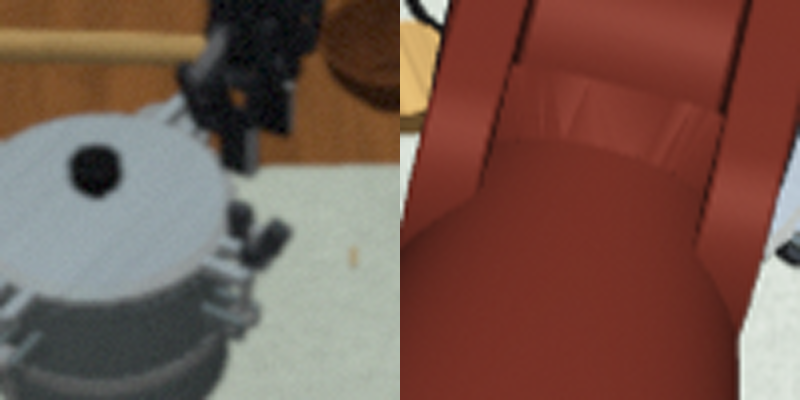

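```bash
python3 - <<'E'
from h import *
img=cv2.imread("pics/side4.png"); d=np.load("side4.npy")
P,u,v=world("side",d,np.ones_like(d,bool))
g=img[v,u].astype(int).sum(1)
c=np.array([.5495,-.064]); o=np.array([-.847,.531]); t=np.array([-.531,-.847])
r=(P[:,:2]-c)@o; s=(P[:,:2]-c)@t
m=(np.abs(r-.01)<.04)&(np.abs(s)<.03)&(P[:,2]>.135)&(P[:,2]<.2)&(g<330)
for a in zip((r[m]*1000).round().astype(int),(s[m]*1000).round().astype(int),(P[m,2]*1000).round().astype(int),u[m],v[m]): print(*a,end=' | ')
E
```

```text
-3 -2 189 328 210 | -3 3 186 329 210 | -4 -5 188 327 211 | -1 -5 189 328 211 | 0 -3 188 329 211 | 1 0 187 330 211 | 4 0 188 331 211 | -2 -9 189 327 212 | -3 -3 184 328 212 | 0 -3 185 329 212 | 5 -6 190 330 212 | 7 -4 189 331 212 | 9 -3 190 332 212 | -27 27 146 326 213 | -5 -4 181 327 213 | 0 -8 186 328 213 | 2 -7 186 329 213 | 6 -7 188 330 213 | 7 -4 186 331 213 | 8 -2 185 332 213 | -4 -5 179 327 214 | -2 -3 178 328 214 | 1 -4 180 329 214 | 5 -7 184 330 214 | 8 -7 185 331 214 | 9 -3 183 332 214 | -6 -2 172 327 215 | -1 -6 178 328 215 | 1 -4 177 329 215 | 5 -6 180 330 215 | 6 -4 179 331 215 | 9 -4 181 332 215 | 11 -3 181 333 215 | 24 -1 185 338 215 | 25 1 185 339 215 | -3 -8 175 327 216 | -1 -5 174 328 216 | 1 -4 174 329 216 | 5 -6 177 330 216 | 7 -5 177 331 216 | 10 -5 178 332 216 | 23 -4 184 337 216 | 27 -6 188 338 216 | 27 -2 184 339 216 | 29 -1 185 340 216 | 32 -1 186 341 216 | -5 -4 168 327 217 | -1 -6 171 328 217 | 0 -3 169 329 217 | 4 -4 172 330 217 | 6 -4 173 331 217 | 9 -4 174 332 217 | 21 -6 182 336 217 | 23 -4 180 337 217 | 27 -6 185 338 217 | 27 -2 182 339 217 | 30 -2 182 
[... 1991 characters left out ...]
9 337 225 | 11 -12 153 331 226 | 11 -8 148 332 226 | 14 -8 150 333 226 | 16 -6 150 334 226 | 18 -5 149 335 226 | 19 -2 148 336 226 | -17 -17 139 320 227 | -15 -16 140 321 227 | -15 -12 136 322 227 | 11 -7 145 332 227 | 14 -7 146 333 227 | 15 -5 145 334 227 | 12 5 135 335 227 | -19 -24 140 318 228 | -13 -14 135 322 228 | -10 -15 137 323 228 | -9 -12 136 324 228 | -20 -26 139 317 229 | -7 -15 135 324 229 | -2 -14 137 326 229 | 16 -16 148 332 229 | -24 -29 136 315 230 | -22 -28 136 316 230 | -1 -16 136 326 230 | 1 -15 136 327 230 | 8 -16 140 329 230 | 11 -17 143 330 230 | 11 -13 140 331 230 | 16 -15 143 332 230 | 7 -15 136 329 231 | 11 -16 138 330 231 | 11 -12 135 331 231 | 15 -14 139 332 231 |
```

```bash
python3 -m pendant '0 -12 0 0 1; 0 -13 0 0 1; 0 -12 0 0 1; 0 0 0 0 1;0 0 0 0 1;0 0 0 0 1; 15 0 0 0 1;15 0 0 0 1; 15 0 0 0 1;9 0 0 0 1; 3 0 0 0 1; 0 0 0 0 1;0 0 0 0 1' 60;python3 st.py; python3 snap.py 5
```

```text
t: 12.28
position: [0.5734, -0.0756, 0.1866]
eef_rot: [-0.349, 0.615, 0.348, 0.615]
ft_force: [-0.2, 0.2, -0.1]
width: 0.001
t 12.2833 pos [ 0.5734 -0.0756  0.1866] yawz 59.1 q [-0.258  0.426 -0.104  1.041  0.     0.282] F [-0.21  0.22 -0.09] M [-0.058  0.006 -0.014] w 0.001
```

View pics/z5.png

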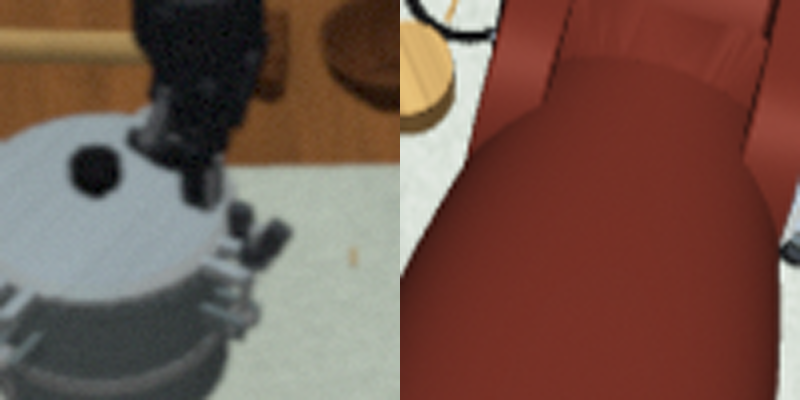

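```bash
python3 -m pendant '2 5 0 0 1; 1 4 0 0 1; 0 3 0 0 1; 0 0 0 0 1';python3 st.py; for i in 1 ; do python3 -m pendant '0 2 0 0 1; 0 2 0 0 1;0 0 0 0 1';python3 -m pendant '0 2 0 0 1; 0 2 0 0 1;0 0 0 0 1';  python3 -m pendant '0 2 0 0 1; 0 2 0 0 1;0 0 0 0 1';python3 st.py;done
```

```text
t: 12.72
position: [0.5629, -0.0693, 0.1835]
eef_rot: [-0.349, 0.615, 0.348, 0.615]
ft_force: [1.3, 0.2, 0.8]
width: -0.001
t 12.7167 pos [ 0.5629 -0.0693  0.1835] yawz 59.1 q [-0.251  0.407 -0.142  1.021  0.     0.288] F [1.27 0.22 0.78] M [-0.099 -0.266  0.037] w -0.001
t: 12.97
position: [0.5597, -0.0674, 0.1833]
eef_rot: [-0.349, 0.615, 0.348, 0.615]
ft_force: [1.9, -1.8, 2.9]
width: 0.005
t: 13.22
position: [0.5556, -0.0651, 0.1828]
eef_rot: [-0.348, 0.615, 0.349, 0.615]
ft_force: [2.1, 0.1, 1.7]
width: 0.004
t: 13.47
position: [0.5518, -0.063, 0.1826]
eef_rot: [-0.348, 0.616, 0.349, 0.615]
ft_force: [0.5, -0.3, -0.6]
width: -0.001
t 13.4667 pos [ 0.5518 -0.063   0.1826] yawz 59.1 q [-0.245  0.389 -0.173  1.011  0.     0.295] F [ 0.49 -0.34 -0.64] M [ 0.023 -0.15   0.005] w -0.001
```

```bash
python3 -m pendant '0 4 0 0 1; 0 4 0 0 1;0.5 4 0 0 1;1 4 0 0 1;1 4 0 0 1; 0 0 0 0 1';python3 -m pendant '1.5 4 0 0 1;1.5 4 0 0 1;2 4 0 0 1;2 3 0 0 1;0 0 0 0 1';python3 st.py; python3 -m pendant '2.5 3.5 0 0 1;2.5 3.5 0 0 1;2.5 3.5 0 0 1;3 3 0 0 1;0 0 0 0 1';python3 st.py; python3 snap.py 6
```

```text
t: 13.97
position: [0.5346, -0.0526, 0.1803]
eef_rot: [-0.348, 0.615, 0.349, 0.615]
ft_force: [0.1, 0.6, -0.2]
width: -0.002
t: 14.38
position: [0.5218, -0.0449, 0.173]
eef_rot: [-0.348, 0.615, 0.349, 0.615]
ft_force: [0.8, -0.6, -0.0]
width: -0.002
t 14.3833 pos [ 0.5218 -0.0449  0.173 ] yawz 59.1 q [-0.226  0.339 -0.275  0.958  0.     0.314] F [ 0.79 -0.62 -0.01] M [0.007 0.012 0.032] w -0.002
t: 14.8
position: [0.5101, -0.038, 0.1623]
eef_rot: [-0.348, 0.616, 0.349, 0.615]
ft_force: [0.2, 0.1, 0.3]
width: 0.0
t 14.8 pos [ 0.5101 -0.038   0.1623] yawz 59.1 q [-0.217  0.327 -0.323  0.922  0.     0.322] F [0.24 0.08 0.34] M [-0.027  0.021 -0.   ] w 0.0
```

View pics/z6.png

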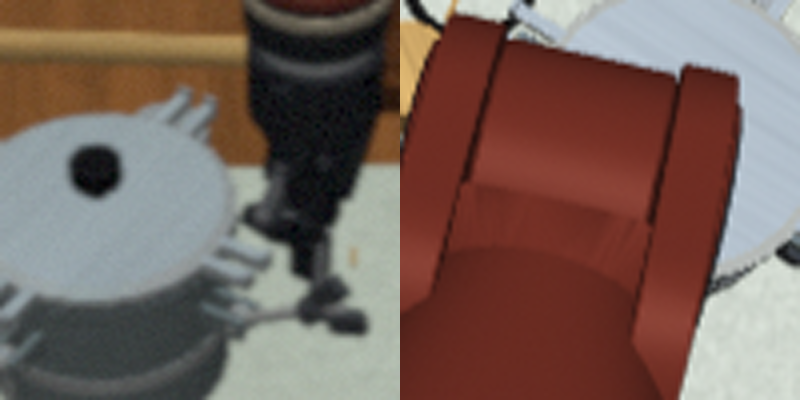

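```bash
python3 -m pendant '4 4 0 0 1;4 4 0 0 1;4 3 0 0 1;4 3 0 0 1;0 0 0 0 1';python3 -m pendant '4 3 0 0 1;4 2 0 0 1;4 2 0 0 1;0 0 0 0 1';python3 -m pendant '3 1 0 0 1;3 1 0 0 1;3 1 0 0 1;0 0 0 0 1;0 0 0 0 1'; python3 st.py; python3 snap.py 7
```

```text
t: 15.32
position: [0.4979, -0.0308, 0.146]
eef_rot: [-0.348, 0.616, 0.349, 0.615]
ft_force: [0.5, -0.2, -1.2]
width: -0.001
t: 15.65
position: [0.4923, -0.0273, 0.1341]
eef_rot: [-0.348, 0.616, 0.349, 0.615]
ft_force: [-0.2, 0.1, -0.1]
width: 0.0
t: 16.07
position: [0.4904, -0.0261, 0.1258]
eef_rot: [-0.348, 0.615, 0.349, 0.615]
ft_force: [0.1, 0.3, 0.8]
width: 0.002
t 16.0667 pos [ 0.4904 -0.0261  0.1258] yawz 59.1 q [-0.202  0.33  -0.43   0.812 -0.     0.338] F [0.08 0.27 0.78] M [ 0.003 -0.011 -0.018] w 0.002
```

View pics/z7.png

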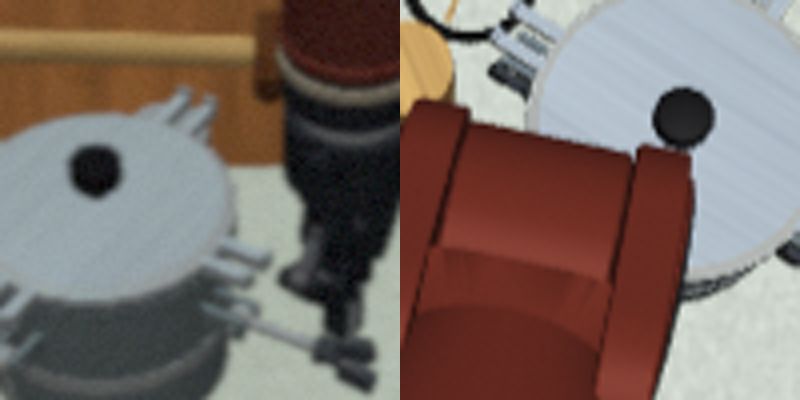

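```bash
python3 -m pendant '-20 0 0 0 1;-30 0 0 0 1;-30 0 0 0 1;-30 0 0 0 1;-20 0 0 0 1;0 -20 -30 0 1;0 -30 -35 0 1; 0 -30 -35 0 1;0 -30 -30 0 1;0 0 0 0 1;0 0 0 0 1;0 0 0 0 1'; python3 st.py; python3 snap.py 8; python3 - <<'E'
from h import *
img=cv2.imread("pics/side8.png"); d=np.load("side8.npy")
P,u,v=world("side",d,np.ones_like(d,bool))
g=img[v,u].astype(int).sum(1)
c=np.array([.5495,-.064]); o=np.array([-.847,.531]); t=np.array([-.531,-.847])
r=(P[:,:2]-c)@o; s=(P[:,:2]-c)@t
m=(r>.04)&(r<.12)&(np.abs(s)<.03)&(P[:,2]>.05)&(P[:,2]<.16)&(g<330)
print(m.sum(),r[m].min(),r[m].max(),s[m].mean(),P[m,2].min(),np.median(P[m,2]),P[m,2].max())
E
```

```text
t: 17.17
position: [0.5161, -0.1846, 0.2558]
eef_rot: [-0.348, 0.615, 0.349, 0.615]
ft_force: [0.0, 1.7, 0.3]
width: -0.001
t 17.1667 pos [ 0.5161 -0.1846  0.2558] yawz 59.0 q [-0.477  0.329 -0.064  1.179  0.     0.064] F [0.04 1.66 0.33] M [ 0.025 -0.003  0.003] w -0.001
156 0.05256912216279077 0.09787421455475374 -0.004195407166158291 0.07842824970740142 0.10030119572562274 0.12099925668738283
```

View pics/z8.png

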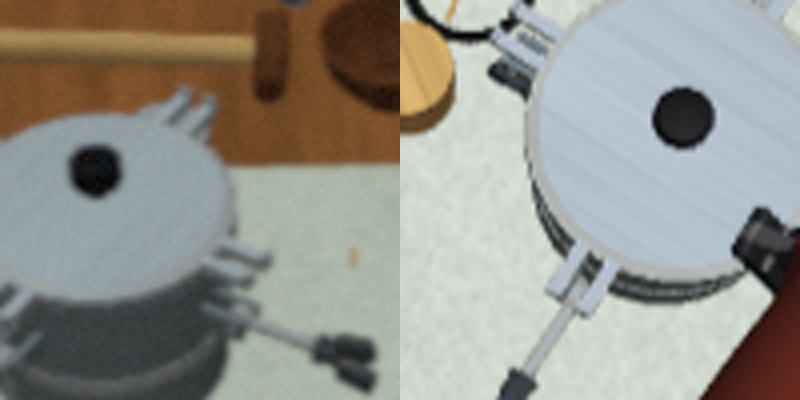

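View pics/side8.png

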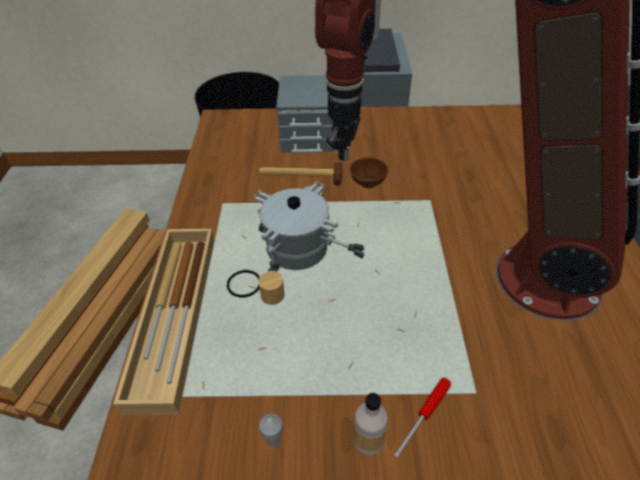

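```bash
python3 st.py; python3 -c "
from workcell import workorder; print(workorder.close_job())"
```

```text
t 17.2667 pos [ 0.5162 -0.1836  0.2561] yawz 59.1 q [-0.475  0.328 -0.065  1.179  0.     0.064] F [-0.69  0.04 -0.18] M [ 0.016 -0.035 -0.005] w 0.0
the job is handed in; nothing more can be done
None
```

I freed the swing bolt and left it lying about level outside its slot; I handed the job in at 17.3 s. No verdict came back.

- **Backing off:** I gripped the wing nut at 20 N and turned it about 132° counter-clockwise, roughly 3.7 mm of climb, moving the tool up with it.
- **Feeling for release:** I pulled outward in 1 mm steps. The sideways force on the tool stayed steady at about 5–7 N all the way, with no sign of the lips catching. I then let go and looked, and the bolt had tilted out past the lips.
- **Swinging down:** I pushed the bolt out and down with closed fingers, with about 4 N at most on the tool. I then lifted the arm clear.

**Last checks**
- The side camera put the middle of the nut at about z = 0.10 m, some 75 mm outward of the pin. That is about 1.44 rad, against the 1.2 rad needed.
- In the pictures the lid and bystanders look unmoved, and nothing touches the arm.

**Less certain**
- After the feel, depth readings from near the nut's base and top gave 0.24 and 0.16 rad of tilt. I trusted the low forces and the picture over that number.
- I worked out the nut's height above its seat from the turn angle, giving 3.7 to 5.4 mm depending on where it started. I did not measure it directly.
- While the nut was gripped and turning, up to about 11 N built up sideways because the grip was slightly off centre. I eased it off by shifting the tool.

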